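# Rock a tight gear stack out of its sprung nest and hold it

### The job

The gear stack is stuck tight in its spring-loaded nest, so do not pull it straight out: grip it by its upper part and, lifting lightly, rock it over towards the red spring block and then back over towards the blue one, so that it leans clearly (five degrees or so) each way while its foot is still down in the nest. When it has worked free, finish holding it in the gripper, still and upright, straight above the nest and just clear of it (a finger's breadth or two above the blocks). Leave the bearing, the brass ring and the oil bottle alone.

Things in the scene. Friction and masses are not known exactly. Their poses are not given: they have to be found in the camera images.
- gear_center (a point): Centre, half-way up, of the loose dark steel gear stack, 114 mm tall, up to 66 mm in diameter, 0.5 to 0.75 kg, z axis up along it. At the start it stands in the nest, upright within 2 degrees. Round: grip it at any yaw, best across its upper toothed body, 60 mm in diameter, from 66 to 92 mm above the underside (9 to 35 mm above this point); above it is a hub 50 mm in diameter at 100 to 114 mm.
- gear_foot (a point): Centre of the underside of the gear stack, 57 mm below gear_center along its z axis; at the start it rests on the seat, 14 mm above the workbench. The toothed foot is 64 mm in diameter and 26 mm high; bodies above it are up to 66 mm in diameter as high as 58 mm.
- nest: Fixed nest bolted to the bench, at any yaw: aluminium plate 164 mm (x) by 96 mm (y), 14 mm thick, its top being the gear's seat. Origin on the workbench under the seat's centre, z up. +x points to the red spring block, -x to the blue. Dark cheeks at +y and -y, 18 mm high above the seat and 1 to 2 mm from the gear, keep it centred in y; rock it along x, from block to block.
- red_block (a point): Centre of the top of the red spring block, 60 mm from the seat's centre along the nest's +x, 40 mm above the workbench (the nest's highest level); 26 mm (x) by 44 mm (y). Its inner face is 47 mm from the seat's centre.
- blue_block (a point): Centre of the top of the blue spring block, the same at the nest's -x.
- shoe_red (a joint): Sprung steel shoe of the red block (m, grows outward, 0 touching the upright gear, stops at -0.002 and 0.009); the blue block has the same. Each presses the foot 13 mm above the seat along x with about 20 N, 0.5 N more per mm, and holds it by friction: a straight pull takes 25 to 40 N, but a gear being rocked along x rises with a light lift. Raised about 20 mm, the foot is free.
- bearing: Bystander: ball bearing lying flat, 52 mm in diameter, 15 mm high. Origin at the centre of its underside.
- synchro_ring: Bystander: toothed brass ring lying flat, 66 mm in diameter, 9 mm high. Origin at the centre of its underside.
- oil_bottle: Bystander: cream-coloured oil bottle with a red spout, standing, 52 mm in diameter, 176 mm tall. Origin at the centre of its underside.
Not all that is in view belongs to the job. What is shaped like the part that bears gear_center but orange is not meant.

How it is judged:
By the outcome, as a careful person would: the job done as asked, in the order asked, and still so for the second after the job is handed in, while the arm keeps its last pose, push and grip.
It also fails if it takes over 42 s, if anything falls off the work surface, if the arm or the gripper's body presses on something with over 40 N, if the wrist force passes 120 N, or if a joint passes its speed limit or range.

### The arm

A 6-joint arm with a two-finger parallel gripper is mounted at the origin on a cart in front of the work surface, level with it; the furniture and walls round the work are solid. World frame = base frame: x ahead of the robot, y to its left, z up, the work surface at z = 0. Lengths are in m, angles in rad, forces in N, time in s.
With the tool pointing down it reaches from about 0.35 to 0.975 m from the base axis. Payload 4.9 kg.
Tool frame: the origin (TCP) lies midway between the tips of the shut fingers; the grasp point (between the pads) lies 19 mm behind it; z points along the fingers, y is the line along which they close (so a half turn about z gives the same grasp; the last joint's range is limited). The gripper opens to 85 mm and grips with 20 to 120 N. Pads are 22 mm wide; open, the fingers measure 114 mm over their backs; the gripper's body (76 mm by 85 mm) begins 54 mm behind the grasp point. The pads swing forward as they close: fully open they stand 13 mm farther back than shut.
Start: joints at [1.091, 0.053, 1.613, -0, 1.476, -0.119], TCP at [0.221, 0.585, 0.231] pointing down, gripper open.
Joint ranges: [-3.01, 3.01], [-1.01, 2.22], [0.06, 2.58], [-1.02, 4.17], [0.09, 2.62], [-3.14, 3.14]. Speed limits (rad/s): [2.57, 2.57, 3.14, 3.14, 3.14, 3.14].

### API

Orientations are given as a unit quaternion [w, x, y, z].
In Python, from plant import state, grab_frame, camera_info, job_done, spot_in, masks_of, pinpoint gives the robot as it stands.
- The arm moves only by the shell command python3 -m handwheel 'ROWS' [OPENING]. ROWS is JSON, a list that holds one entry, the list of rows, each a list of 6 numbers: the shift along the world's x, y, z in m, then the turn, a rotation vector about the world's x, y, z in degrees. In form: [[[tx, ty, tz, ax, ay, az], ...]]. A call has 1 to 20 rows; each row shifts and turns the commanded pose from where the row before left it; what a row does not reach is not made up. A row lasts 1/12 s, in which the tool goes at most 41.7 mm and 7.16 degrees, less where a joint would pass 70% of its speed; a pose out of reach is approached as far as the arm can. A call is refused whole if a number of a shift passes 0.0417 or a number of a turn 7.16, either way. A call with a gripper value outside its range is refused whole. OPENING is the opening, from 0 (shut) to 1 (fully open), set as the call begins (- or left out, the last holds). The fingers move at their own pace and stop on an object; the grip force is fixed at half the most. Time passes only in rows, so rows that do not move let the fingers close. It gives the time, the measured TCP pose, the force, the opening and the grip force at its end, in the units of the state.
- state(): the state, without advancing time (a new reading comes with each control period).
- grab_frame(name): name is "side" or "top"; returns (picture, depth): 400x640x3 uint8, blue, green, red; 400x640 float32, m along the optical axis (not along the pixel's ray), 0 where there is no reading.
- camera_info(name): a dict with "fx", "fy", "cx", "cy" (pixels), "distortion" ([k1, k2, p1, p2, k3] as OpenCV has them; the pictures are not rectified), "T" (4x4, takes a point from camera to world coordinates). Camera axes: x right, y up, looking along -z (the intrinsics and any distortion apply to the point x, -y, -z); pixel columns grow to the right and rows downward; lengths in m; the calibration is good to about 2 mm. A picture is of the moment at which its call begins. camera_info takes no time and is no camera call.
- job_done(): hands the job in; it is judged then, once.
Trained networks look in the newest picture that a camera, given by its name, has taken for a name from the list of things; names that differ only in an ending like _2 or _b are one class to them, and where a whole thing is asked for, a point or a joint stands for the part that bears it (a point fixed in the world has none). Each returns a list of dicts, best first, with "conf" (0 to 1); they miss things now and then, are a little off and sometimes report something else, mostly with a low value. They report only what shows in the picture. A call takes as long as a camera call. They do not tell look-alikes from the thing itself.
- spot_in(camera, thing): "box" ([left, top, width, height] in pixels, round what is visible of it).
- masks_of(camera, thing): "region" (400x640 bool, what is visible of it) and "box" ([left, top, width, height] in pixels, round what is visible of it).
- pinpoint(camera, thing): "position" ([column, row] in pixels: a listed point, or the origin of a listed thing).
The state is a dict: "time": time; "joint_pos": joint angles; "joint_vel": joint speeds; "joint_efforts": joint torques, N m; "tool_pos": TCP position; "tool_rot": TCP orientation; "contact_force": force on the tool from outside, world axes, zero at the start; "ft_torque": the same for the moment, N m; "gripper_width": opening from 0.0 (shut) to 1.0 (fully open); "grasp_force": force on a finger pad.
Only numpy, scipy, OpenCV 4.12 (cv2) and the standard library are available. Lean on these libraries where they do the work, as an engineer would, in place of code of your own. Each camera call takes 0.05 s, during which the arm holds its last target. There are 200 camera calls.

## Working session

There is one attempt and no reset: what is moved stays moved. The work goes in short steps, Python scripts to look and compute and a shell command to move; the robot and the scene stay as the last step left them, time stands still between calls to the robot, and variables do not carry over. Pictures are saved under pics/ and viewed, at most 10 in all, crops included, and the job is handed in when it is done.

```bash
mkdir -p pics; ls; cat > h.py <<'E'
import numpy as np, cv2
from plant import *
def ray(cam,px):
    c=camera_info(cam);K=np.array([[c['fx'],0,c['cx']],[0,c['fy'],c['cy']],[0,0,1]])
    u=cv2.undistortPoints(np.array([[px]],float),K,np.array(c['distortion'],float))[0,0]
    T=np.array(c['T']);return T[:3,3],T[:3,:3]@np.array([u[0],-u[1],-1])
def at_z(cam,px,z):
    o,d=ray(cam,px);return o+d*(z-o[2])/d[2]
def two(p1,p2):
    (o,d),(q,e)=ray(*p1),ray(*p2)
    s=np.linalg.lstsq(np.c_[d,-e],q-o,rcond=None)[0]
    a,b=o+d*s[0],q+e*s[1];return (a+b)/2,np.linalg.norm(a-b)
E
python3 - <<'E'
from h import *
np.set_printoptions(precision=4,suppress=True)
ims=[]
for c in("side","top"):
    im,d=grab_frame(c);ims.append(im);cv2.imwrite(f"pics/{c}0.png",im)
    print(c,np.array(camera_info(c)['T']))
    for t in("gear_center","gear_foot","nest","red_block","blue_block","bearing","synchro_ring","oil_bottle"):
        print(t,[(np.round(r['position']),round(r['conf'],2)) for r in pinpoint(c,t)])
print(state())
E
```

```text
pics
side [[ 0.9854  0.0875 -0.1459  0.3467]
 [-0.1697  0.5618 -0.8096 -0.8593]
 [ 0.0111  0.8226  0.5685  0.6127]
 [ 0.      0.      0.      1.    ]]
gear_center [(array([338., 206.]), 0.9), (array([244., 217.]), 0.62), (array([359., 203.]), 0.37)]
gear_foot [(array([244., 236.]), 0.85), (array([340., 228.]), 0.69)]
nest [(array([340., 234.]), 0.57), (array([319., 233.]), 0.31)]
red_block [(array([320., 233.]), 0.97)]
blue_block [(array([359., 204.]), 0.61)]
bearing [(array([290., 286.]), 0.82)]
synchro_ring [(array([319., 178.]), 0.6)]
oil_bottle [(array([415., 278.]), 0.65), (array([290., 286.]), 0.3)]
top [[-0.0034  0.9872 -0.1596  0.344 ]
 [-0.9999 -0.005  -0.0095 -0.0835]
 [-0.0102  0.1596  0.9871  0.9945]
 [ 0.      0.      0.      1.    ]]
gear_center [(array([348., 190.]), 0.72), (array([344., 286.]), 0.69)]
gear_foot [(array([342., 286.]), 0.75), (array([346., 199.]), 0.66)]
nest [(array([345., 196.]), 0.58)]
red_block [(array([365., 219.]), 0.61)]
blue_block [(array([328., 173.]), 0.85), (array([412., 143.]), 0.61), (array([235., 197.]), 0.47)]
bearing [(array([409., 251.]), 0.65), (array([346., 196.]), 0.46)]
synchro_ring [(array([236., 195.]), 0.69), (array([410., 252.]), 0.26)]
oil_bottle [(array([420., 146.]), 0.89)]
{'time': 0.9, 'joint_pos': array([ 1.091 ,  0.0527,  1.6129, -0.0001,  1.476 , -0.119 ]), 'joint_vel': array([ 0.0003,  0.0007, -0.0012,  0.001 ,  0.0026,  0.0005]), 'joint_efforts': array([  0.0009, -39.3694, -37.0459,  -0.0001,   0.0005,  -0.    ]), 'tool_pos': array([0.2207, 0.5847, 0.2313]), 'tool_rot': array([ 0.    ,  0.1794,  0.9838, -0.    ]), 'contact_force': array([-0.4253, -0.2055, -0.3817]), 'ft_torque': array([ 0.0125,  0.022 , -0.0001]), 'grasp_force': 0.0, 'gripper_width': 1.0011862370624904}
```

```bash
python3 - <<'E'
from h import *
np.set_printoptions(precision=4,suppress=True)
a=cv2.imread("pics/side0.png")[120:320,200:460];b=cv2.imread("pics/top0.png")[110:310,210:470]
cv2.imwrite("pics/c0.png",np.vstack([cv2.resize(x,(390*2,300)) if 0 else cv2.resize(x,None,fx=1.5,fy=1.5,interpolation=3) for x in(a,b)]))
print("gear",two(("side",(338,206)),("top",(348,190))))
print("foot",two(("side",(340,228)),("top",(346,199))))
print("nest",two(("side",(340,234)),("top",(345,196))))
R=two(("side",(320,233)),("top",(365,219)));B=two(("side",(359,204)),("top",(328,173)))
print("red",R,at_z("top",(365,219),.04),at_z("side",(320,233),.04));print("blue",B,at_z("top",(328,173),.04),at_z("side",(359,204),.04))
print("orange",two(("side",(244,217)),("top",(344,286))))
print("bearing",at_z("top",(409,251),0),"ring",at_z("top",(236,195),0),"oil",at_z("top",(420,146),0))
E
```

```text
gear (array([ 0.5165, -0.1223,  0.0645]), np.float64(0.005338691558436105))
foot (array([ 0.5156, -0.1211,  0.0103]), np.float64(0.008175370032216925))
nest (array([ 0.5205, -0.1194, -0.0055]), np.float64(0.00037581808911136796))
red (array([ 0.4719, -0.1558,  0.0318]), np.float64(0.005731004155516772)) [ 0.468 -0.155  0.04 ] [ 0.473  -0.1654  0.04  ]
blue (array([ 0.5609, -0.0859,  0.0368]), np.float64(0.00584838007503349)) [ 0.5572 -0.0856  0.04  ] [ 0.5627 -0.0898  0.04  ]
orange (array([ 0.3422, -0.1137,  0.0525]), np.float64(0.0022899682144691463))
bearing [ 0.4101 -0.2424  0.    ] ring [0.5224 0.0973 0.    ] oil [ 0.6205 -0.2709  0.    ]
```

View pics/c0.png

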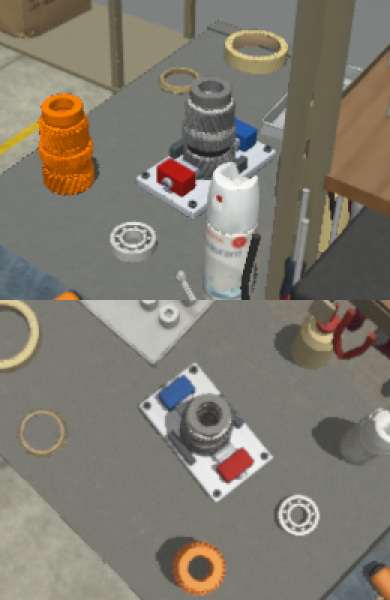

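View pics/side0.png

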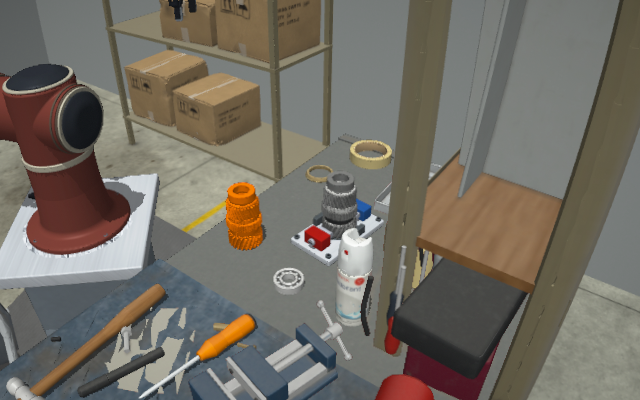

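The dark steel stack is at side (338,206) and top (348,190), standing in the nest between the red and blue blocks, so it is the one meant. The orange look-alike at side (244,217), top (344,286) is not. The enlarged crop confirms this. Next I refine the nest axis by colour and depth.

```bash
python3 - <<'E'
from h import *
np.set_printoptions(precision=4,suppress=True)
for c in("top","side"):
    im,d=grab_frame(c)
    hsv=cv2.cvtColor(im,cv2.COLOR_BGR2HSV)
    for n,g in(("red_block",(365,219) if c=="top" else (320,233)),("blue_block",(328,173) if c=="top" else (361,208))):
        h=hsv[...,0].astype(int);m=(hsv[...,1]>120)&((np.minimum(h,180-h)<6) if n[0]=='r' else (abs(h-110)<15))
        yy,xx=np.nonzero(m);k=np.hypot(xx-g[0],yy-g[1])<22;xx,yy=xx[k],yy[k]
        P=[]
        for x,y in zip(xx,yy):
            if d[y,x]>0:
                o,r=ray(c,(x,y));P.append(o+r*d[y,x])
        P=np.array(P);print(c,n,len(P))
        if len(P):
            t=P[abs(P[:,2]-.04)<.005];print(len(t),t.mean(0) if len(t) else None, cv2.minAreaRect((t[:,:2]*1000).astype(np.float32)) if len(t)>4 else'')
    # gear hub top / depth
    P=[]
    g=(348,186) if c=="top" else (341,180)
    for y in range(g[1]-25,g[1]+25):
        for x in range(g[0]-25,g[0]+25):
            if d[y,x]>0:
                o,r=ray(c,(x,y));P.append(o+r*d[y,x])
    P=np.array(P);t=P[(abs(P[:,2]-.128)<.006)]
    print("hub",len(t),cv2.minEnclosingCircle((t[:,:2]*1000).astype(np.float32)),t[:,2].mean())
E
```

```text
top red_block 281
276 [ 0.4666 -0.1573  0.0407] ((466.4407958984375, -157.99742126464844), (24.624074935913086, 42.069847106933594), 37.448970794677734)
top blue_block 268
266 [ 0.5604 -0.0837  0.0407] ((560.8076782226562, -84.04328918457031), (24.55377197265625, 41.35795593261719), 39.632877349853516)Traceback (most recent call last):
  File "<stdin>", line 22, in <module>
  File "h.py", line 4, in ray
    c=camera_info(cam);K=np.array([[c['fx'],0,c['cx']],[0,c['fy'],c['cy']],[0,0,1]])
ValueError: time passes only in moves, steps and waits
```

View pics/top0.png

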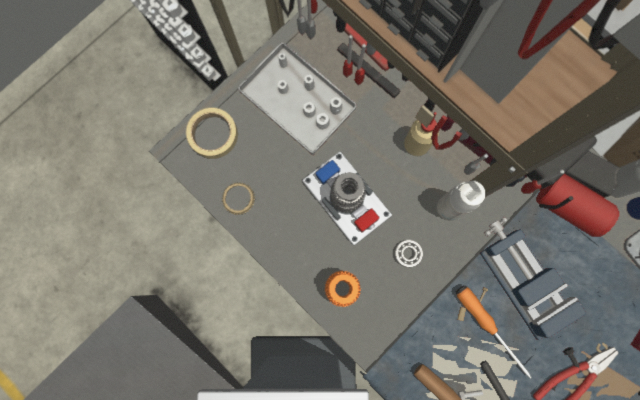

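The top view shows the nest at (345,196), with red at (367,219) and blue at (328,172). The orange stack at (343,288) is well clear of the path. From this the seat centre is about (0.5135, -0.121) and the block axis lies at 38.1°. I'm moving above it now.

```bash
sed -i 's/^def ray/import functools\ncamera_info=functools.cache(camera_info)\ndef ray/' h.py
python3 -m handwheel '[[[0.0077,-0.0186,0,0,0,-0.8],[0.0154,-0.0371,0,0,0,-1.64],[0.0154,-0.0371,0,0,0,-1.64],[0.0154,-0.0371,0,0,0,-1.64],[0.0154,-0.0371,0,0,0,-1.64],[0.0154,-0.0371,0,0,0,-1.64],[0.0154,-0.0371,0,0,0,-1.64],[0.0154,-0.0371,0,0,0,-1.64],[0.0154,-0.0371,0,0,0,-1.64],[0.0154,-0.0371,0,0,0,-1.64],[0.0154,-0.0371,0,0,0,-1.64],[0.0154,-0.0371,0,0,0,-1.64],[0.0154,-0.0371,0,0,0,-1.64],[0.0154,-0.0371,0,0,0,-1.64],[0.0154,-0.0371,0,0,0,-1.64],[0.0154,-0.0371,0,0,0,-1.64],[0.0154,-0.0371,0,0,0,-1.64],[0.0154,-0.0371,0,0,0,-1.64],[0.0154,-0.0371,0,0,0,-1.64],[0.0077,-0.0186,0,0,0,-0.8]]]' 1
python3 -m handwheel '[[[0,0,0,0,0,0],[0,0,0,0,0,0]]]'
python3 - <<'E'
from h import *
s=state();q=s['tool_rot']
from scipy.spatial.transform import Rotation as R
M=R.from_quat(np.r_[q[1:],q[0]]).as_matrix();print(s['tool_pos'],M[:,1],M[:,2],np.degrees(np.arctan2(M[1,1],M[0,1])),s['joint_pos'])
c="side";im,d=grab_frame(c);cv2.imwrite("pics/side1.png",cv2.resize(im[90:290,230:470],None,fx=2.5,fy=2.5))
P=[]
for y in range(150,215):
    for x in range(315,370):
        if d[y,x]>0:
            o,r=ray(c,(x,y));P.append(o+r*d[y,x])
P=np.array(P);print(P[:,2].max())
for z in(.128,.118):
    t=P[abs(P[:,2]-z)<.005]
    print("hub",z,len(t),cv2.minEnclosingCircle((t[:,:2]*1000).astype(np.float32)) if len(t) else '')
E
```

```text
time: 2.62
tool_pos: [0.5141, -0.1242, 0.2314]
tool_rot: [0.001, 0.439, 0.899, -0.0]
contact_force: [-0.0, 0.3, -0.0]
gripper_width: 0.997
grasp_force: 0.0
time: 2.78
tool_pos: [0.5132, -0.1211, 0.2311]
tool_rot: [-0.0, 0.438, 0.899, 0.0]
contact_force: [0.4, 0.4, 0.4]
gripper_width: 1.0
grasp_force: 0.0
[ 0.51321963 -0.12105112  0.23110254] [ 7.86907514e-01  6.17070937e-01 -1.53778557e-04] [-7.12829272e-04  6.59814296e-04 -9.99999528e-01] 38.10255339703195 [-3.73007291e-01 -1.82486326e-01  1.83758865e+00  3.55912207e-04
  1.48739460e+00 -1.03805204e+00]
0.13023964655483888
hub 0.128 304 ((514.2664794921875, -126.09394073486328), 25.83584976196289)
hub 0.118 167 ((513.414306640625, -129.28504943847656), 24.062341690063477)
```

```bash

python3 -m handwheel '[[[0,-0.002,-0.015,0,0,0],[0,0,-0.03,0,0,0],[0,0,-0.03,0,0,0],[0,0,-0.025,0,0,0],[0,0,-0.02,0,0,0],[0,0,-0.015,0,0,0],[0,0,-0.01,0,0,0],[0,0,-0.01,0,0,0],[0,0,-0.005,0,0,0],[0,0,0,0,0,0],[0,0,0,0,0,0]]]' 1
python3 - <<'E'
from h import *
a,_=grab_frame("side");b,_=grab_frame("top")
cv2.imwrite("pics/c1.png",np.hstack([cv2.resize(x,None,fx=3,fy=3,interpolation=2) for x in(a[110:260,280:410],b[120:270,280:410])]))
E
```

```text
time: 3.75
tool_pos: [0.5137, -0.1221, 0.072]
tool_rot: [0.0, 0.437, 0.9, 0.0]
contact_force: [-0.2, 0.1, 0.1]
gripper_width: 0.999
grasp_force: 0.0
```

View pics/c1.png

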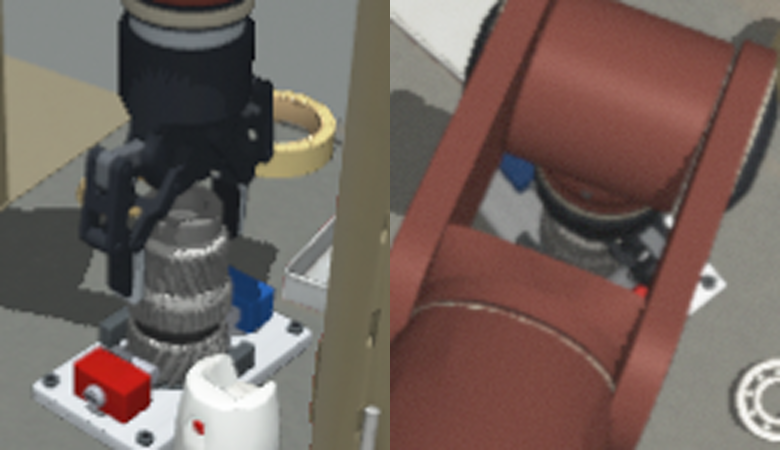

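The fingers straddle the upper gear along the red–blue axis at crop (125,260) and (235,200), clear of the blocks. I'm closing now.

```bash

python3 -m handwheel '[[[0,0,0,0,0,0],[0,0,0,0,0,0],[0,0,0,0,0,0],[0,0,0,0,0,0],[0,0,0,0,0,0],[0,0,0,0,0,0],[0,0,0,0,0,0],[0,0,0,0,0,0],[0,0,0,0,0,0],[0,0,0,0,0,0]]]' 0
```

```text
time: 4.68
tool_pos: [0.5141, -0.1223, 0.0725]
tool_rot: [0.001, 0.437, 0.9, 0.0]
contact_force: [-0.1, 2.5, 5.3]
gripper_width: 0.68
grasp_force: 65.2
```

```bash

python3 -m handwheel '[[[-0.0008,-0.0006,0.0006,0.617,-0.787,0],[-0.0008,-0.0006,0.0006,0.617,-0.787,0],[-0.0008,-0.0006,0.0006,0.617,-0.787,0],[-0.0008,-0.0006,0.0006,0.617,-0.787,0],[0,0,0,0,0,0],[0,0,0,0,0,0]]]'
python3 - <<'E'
from plant import state;print(state()['ft_torque'])
E
```

```text
time: 5.18
tool_pos: [0.5108, -0.125, 0.0746]
tool_rot: [0.017, 0.437, 0.899, 0.033]
contact_force: [1.0, 1.7, 5.9]
gripper_width: 0.676
grasp_force: 65.3
[ 0.49029358 -0.53512627  0.09030631]
```

```bash

python3 -m handwheel '[[[-0.0008,-0.0006,0.0012,0.617,-0.787,0],[-0.0008,-0.0006,0.0012,0.617,-0.787,0],[-0.0008,-0.0006,0.0012,0.617,-0.787,0],[-0.0004,-0.0003,0.0006,0.308,-0.394,0],[0,0,0,0,0,0],[0,0,0,0,0,0]]]'
python3 - <<'E'
from plant import *;print(state()['ft_torque'])
import cv2,numpy as np
a,_=grab_frame("side")
cv2.imwrite("pics/c2.png",cv2.resize(a[130:260,280:410],None,fx=4,fy=4,interpolation=2))
print(pinpoint("side","gear_center"),pinpoint("side","gear_foot"))
E
```

```text
time: 5.68
tool_pos: [0.5077, -0.1263, 0.0767]
tool_rot: [0.03, 0.437, 0.897, 0.061]
contact_force: [7.2, 1.2, -5.6]
gripper_width: 0.678
grasp_force: 66.3
[ 0.53783005 -1.76424424  0.05680005]
[{'position': [336.9, 205.9], 'conf': 0.83}, {'position': [243.0, 216.0], 'conf': 0.63}] [{'position': [246.2, 236.1], 'conf': 0.97}, {'position': [339.0, 228.3], 'conf': 0.69}]
```

View pics/c2.png

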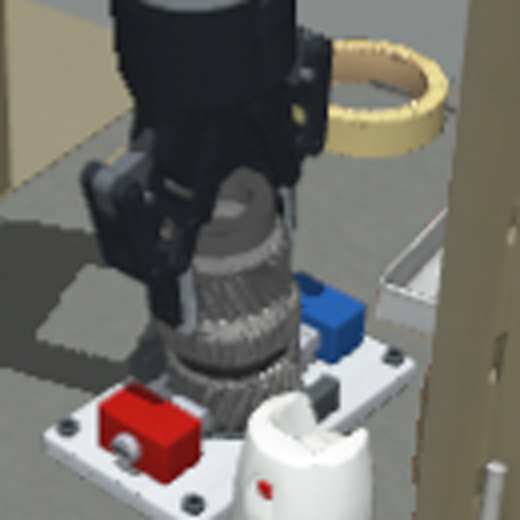

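The gear leans with the tool, about 7.8° towards the red block at crop (150,435), with its foot still in the nest. Now I rock it back towards blue.

```bash

python3 -m handwheel '[[[0.001,0.0008,0.0001,-0.802,1.023,0],[0.001,0.0008,0.0001,-0.802,1.023,0],[0.001,0.0008,0.0001,-0.802,1.023,0],[0.001,0.0008,0.0001,-0.802,1.023,0],[0.001,0.0008,0.0001,-0.802,1.023,0],[0.001,0.0008,0.0001,-0.802,1.023,0],[0,0,0,0,0,0]]]'
python3 -m handwheel '[[[0.001,0.0008,0.0001,-0.802,1.023,0],[0.001,0.0008,0.0001,-0.802,1.023,0],[0.001,0.0008,0.0001,-0.802,1.023,0],[0.001,0.0008,0.0001,-0.802,1.023,0],[0.001,0.0008,0.0001,-0.802,1.023,0],[0.001,0.0008,0.0001,-0.802,1.023,0],[0,0,0,0,0,0],[0,0,0,0,0,0]]]'
python3 - <<'E'
from plant import *;print(state()['ft_torque'])
import cv2,numpy as np
a,_=grab_frame("side")
cv2.imwrite("pics/c3.png",cv2.resize(a[130:260,280:410],None,fx=4,fy=4,interpolation=2))
E
```

```text
time: 6.42
tool_pos: [0.5129, -0.1214, 0.0763]
tool_rot: [-0.001, 0.437, 0.9, -0.002]
contact_force: [4.6, 2.1, -4.2]
gripper_width: 0.676
grasp_force: 66.8
time: 7.08
tool_pos: [0.5185, -0.1172, 0.0793]
tool_rot: [-0.032, 0.435, 0.898, -0.065]
contact_force: [-2.3, 0.4, 1.8]
gripper_width: 0.681
grasp_force: 67.7
[-0.22541624  0.80651749  0.07918392]
```

View pics/c3.png

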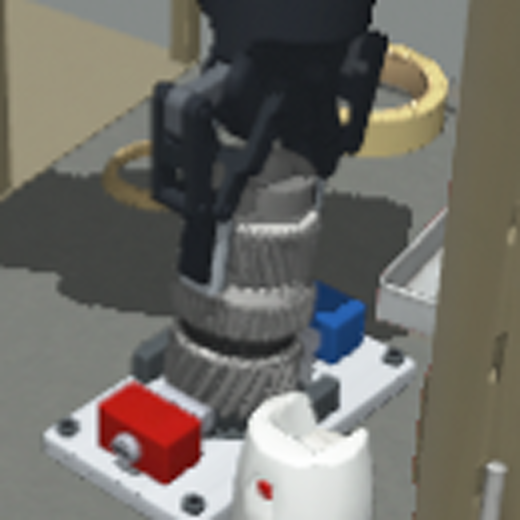

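The gear now leans about 8° towards blue, its foot still between the shoes at crop (235,390). I bring it back upright while lifting lightly, then check the force.

```bash

python3 -m handwheel '[[[-0.0007,-0.0005,0.0006,0.52,-0.67,0],[-0.0007,-0.0005,0.0006,0.52,-0.67,0],[-0.0007,-0.0005,0.0008,0.52,-0.67,0],[-0.0007,-0.0005,0.0008,0.52,-0.67,0],[-0.0007,-0.0005,0.0008,0.52,-0.67,0],[-0.0007,-0.0005,0.001,0.52,-0.67,0],[-0.0007,-0.0005,0.001,0.52,-0.67,0],[-0.0007,-0.0005,0.001,0.52,-0.67,0]]]'
python3 -m handwheel '[[[-0.0007,-0.0005,0.001,0.52,-0.67,0],[-0.0007,-0.0005,0.001,0.52,-0.67,0],[-0.0007,-0.0005,0.001,0.52,-0.67,0],[-0.0007,-0.0005,0.001,0.52,-0.67,0]]]'
```

```text
time: 7.8
tool_pos: [0.5137, -0.1209, 0.0852]
tool_rot: [-0.004, 0.437, 0.899, -0.009]
contact_force: [1.8, 1.8, -5.6]
gripper_width: 0.681
grasp_force: 67.0
time: 8.13
tool_pos: [0.5109, -0.1232, 0.09]
tool_rot: [0.009, 0.437, 0.899, 0.017]
contact_force: [2.6, 2.3, -5.2]
gripper_width: 0.677
grasp_force: 67.1
```

```bash

python3 -m handwheel '[[[0.0006,0.0004,0.0012,-0.4,0.51,0],[0.0006,0.0004,0.0015,-0.4,0.51,0],[0.0006,0.0004,0.002,-0.4,0.51,0],[0.0006,0.0004,0.002,-0.32,0.41,0],[0,0,0.003,0,0,0],[0,0,0.003,0,0,0]]]'
python3 - <<'E'
from plant import *
import cv2,numpy as np
from scipy.spatial.transform import Rotation as R
s=state();q=s['tool_rot'];print(s['ft_torque'],R.from_quat(np.r_[q[1:],q[0]]).as_matrix()[:,2])
a,_=grab_frame("side")
cv2.imwrite("pics/c4.png",cv2.resize(a[120:260,280:410],None,fx=4,fy=4,interpolation=2))
E
```

```text
time: 8.63
tool_pos: [0.5133, -0.1214, 0.1025]
tool_rot: [-0.001, 0.436, 0.9, -0.003]
contact_force: [-0.2, -0.1, -5.9]
gripper_width: 0.68
grasp_force: 67.0
[-0.00143471  0.02512509  0.07714851] [-0.0055808  -0.00499717 -0.99997194]
```

View pics/c4.png

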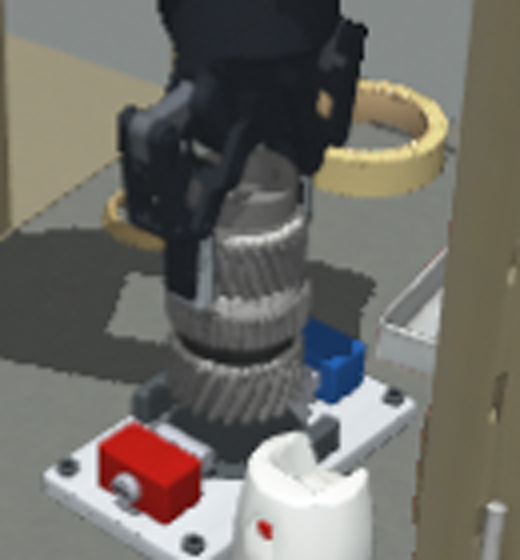

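The gear is free: its foot at crop (240,390) is out of the shoes, and the force is just its weight. I raise it the last 21 mm and take out the last 0.4° of tilt.

```bash

python3 -m handwheel '[[[0,0,0.003,0.13,-0.17,0],[0,0,0.004,0.13,-0.17,0],[0,0,0.004,0,0,0],[0,0,0.004,0,0,0],[0,0,0.003,0,0,0],[0,0,0.002,0,0,0],[0,0,0.001,0,0,0],[0,0,0,0,0,0],[0,0,0,0,0,0],[0,0,0,0,0,0],[0,0,0,0,0,0]]]'
python3 - <<'E'
from h import *
from scipy.spatial.transform import Rotation as R
s=state();q=s['tool_rot'];print(s['ft_torque'],R.from_quat(np.r_[q[1:],q[0]]).as_matrix()[:,2],abs(s['joint_vel']).max())
a,d=grab_frame("side")
cv2.imwrite("pics/c5.png",cv2.resize(a[120:260,280:410],None,fx=4,fy=4,interpolation=2))
for t in("gear_center","gear_foot"):
    for r in pinpoint("side",t): print(t,r,at_z("side",r['position'],.122 if t=="gear_center" else .065))
E
```

```text
time: 9.6
tool_pos: [0.513, -0.1215, 0.1231]
tool_rot: [0.0, 0.437, 0.9, 0.0]
contact_force: [0.7, 0.0, -5.6]
gripper_width: 0.679
grasp_force: 67.0
[-0.01679049  0.0206211  -0.02993864] [ 5.80819982e-04 -4.98420242e-05 -9.99999830e-01] 0.0010068701659058114
gear_center {'position': [241.9, 217.2], 'conf': 0.79} [ 0.33838814 -0.20626075  0.122     ]
gear_center {'position': [337.2, 181.9], 'conf': 0.78} [ 0.50919596 -0.12894514  0.122     ]
gear_foot {'position': [246.3, 234.1], 'conf': 0.92} [ 0.3426676  -0.17937394  0.065     ]
gear_foot {'position': [339.3, 208.5], 'conf': 0.86} [ 0.51438925 -0.13144966  0.065     ]
```

View pics/c5.png

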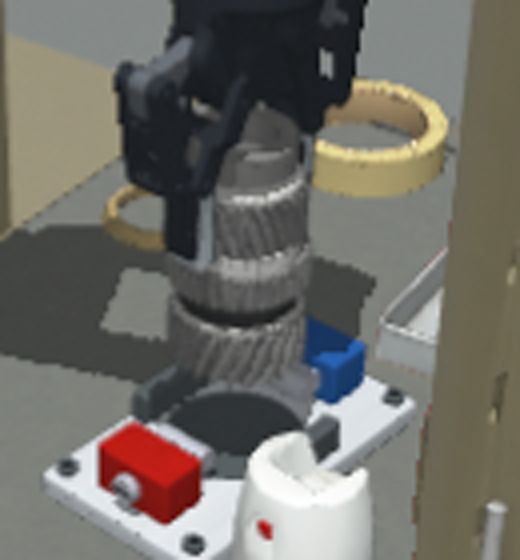

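The gear hangs upright above the nest. Its lower edge at crop (235,385) has risen about 21 px from the start, roughly 50 mm, which puts it about 25 mm above the blocks. The arm is still, so I'm handing in.

```bash
python3 -c "
from plant import *
print(job_done())"
```

```text
the job is handed in; nothing more can be done
None
```

I handed the job in at about 10 s: the gear stack was rocked about 8° towards red and then 8° towards blue, worked free with light force, and is now held still and upright about 25 mm above the blocks over the nest.

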